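# Bring the squat jar of a braked carousel to the front and hold it there

## Task

Press the carousel's brake pedal down to its stop so that the brake lets go and the pedal stays down. Then take hold of the upright crank grip on top and turn the carousel until the one squat jar stands squarely behind the upright pointer of the stand, and finish still gripping the crank grip so that the turntable is held still. Do not force the turntable while it is braked, leave the jar and bottles standing in their wells, and do not disturb the things around.

Things in the scene. Friction and masses are not known exactly. Their poses are not given: they have to be found in the camera images.
- stand: Fixed grey round foot of the carousel, 210 mm across, on the table; it does not move. Origin: centre of its underside, on the turning axis. Its -x axis points to the front, where a tongue carries an upright flat steel pointer (8 x 20 mm, top 82 mm high) at 145 mm from the axis. Its -y axis points along the brake pedal.
- front_spot (a point): Point on the stand, 85 mm from the turning axis towards the pointer and 50 mm above the table: where the squat jar's origin must come to be.
- brake_pedal (a joint): Brake pedal, a steel lever hinged under the turntable, out along the stand's -y side. About 0 rad: up, brake on (a sprung shoe presses on the turntable's underside). 0.15 rad: down at its stop, brake off. Over-centre spring: about 5 N on the pad starts it down; past about 0.06 to 0.075 rad it snaps to the stop and stays there when let go.
- pedal_pad (a point): Centre of the top face of the pedal's ribbed rubber pad (55 x 55 mm), 200 mm from the turning axis, 42 mm above the table while up and 19 mm when fully down; its path is almost straight down, 23 mm.
- turntable: Plywood disc, 250 mm across, 10 mm thick; brake off, it turns freely and endlessly either way on a vertical axis (friction 0.05 N m). Origin: on the axis, at its underside, 40 mm above the table. Four wells (rims 73 mm across, 12 mm high) at its +x, +y, -x, -y, 85 mm from the axis. A 20 mm column carries a crank arm (top 169 mm above the table, 26 mm wide) pointing midway between +x and +y.
- crank_grip: Black upright round grip at the end of the crank arm, 18 mm in diameter and 46 mm tall, 56 mm from the turning axis; it spins freely on its pin. Origin: centre of its foot, 170 mm above the table (top at 216 mm). Nothing else of the carousel is higher than the 169 mm crank arm.
- squat_jar: The squat wide glass jar with a flat screw lid, 60 mm across and 78 mm tall, loose in one of the four wells (which one varies; about 3 mm of play). Origin: centre of its underside, 50 mm above the table.
- bottle_1: Slim dark narrow-necked bottle, 45 mm across and 104 mm tall, loose in another well. Origin: centre of its underside.
- bottle_2: Like bottle_1, in another well.
- bottle_3: Like bottle_1, in another well.
- oil_bottle: Bystander: bottle with a white cap, 73 mm across, 136 mm tall, on the table at the right. Origin: centre of its underside.
- clear_beaker: Bystander: open clear tub, 88 mm across, 99 mm tall, on the table at the right. Origin: centre of its underside.
- tall_jar: Bystander: tall glass jar, 86 mm across, 163 mm tall, on the table at the left. Origin: centre of its underside.
There are look-alikes about, which are no part of the job. What is shaped like the bottle_1 but pink is not meant.

How it is judged:
By the outcome, as a careful person would: the job done as asked, in the order asked, and still so for the second after the job is handed in, while the arm keeps its last pose, push and grip.
It also fails if it takes over 48 s, if anything falls off the work surface, if the arm or the gripper's body presses on something with over 40 N, if the wrist force passes 120 N, or if a joint passes its speed limit or range.

## Robot

A 6-joint arm with a two-finger parallel gripper is mounted at the origin on the work surface; the furniture and walls round the work are solid. World frame = base frame: x ahead of the robot, y to its left, z up, the work surface at z = 0. Lengths are in m, angles in rad, forces in N, time in s.
With the tool pointing down it reaches from about 0.25 to 0.775 m from the base axis. Payload 4 kg.
Tool frame: the origin (TCP) lies at the very end of the fingers, on their centre line; the grasp point (between the pads) lies 19 mm behind it; x points along the fingers, y is the direction in which the jaws open and shut, and the axes are right-handed (so a half turn about x gives the same grasp; the last joint's range is limited). The gripper opens to 94 mm and grips with 3 to 60 N. Pads are 16 mm wide; open, the fingers measure 119 mm over their backs; the gripper's body (75 mm by 177 mm) begins 78 mm behind the grasp point.
Start: joints at [-1.284, 0.087, 1.371, -0, 1.684, -0.103], TCP at [0.209, -0.509, 0.206] pointing down, gripper open.
Joint ranges: [-3.1, 3.1], [-0.76, 2.03], [0.27, 2.55], [-1.08, 4.22], [0.17, 2.65], [-2.57, 2.57]. Speed limits (rad/s): [2.79, 2.79, 3.14, 3.14, 3.14, 3.14].

## Interface

Orientations are given as a rotation vector (axis times angle).
In Python, from plant import manip gives the robot as it stands.
- The arm moves only by the tool jog_arm, never from a script. Its argument "targets" is a list of rows, each an object of numbers: "tx", "ty", "tz": the shift along the world's x, y, z in mm; "yaw": the turn about the world's z in degrees; "claw": the opening, from 0 (shut) to 1 (fully open). In form: [{"tx": .., "ty": .., "tz": .., "yaw": .., "claw": ..}, ...]. A call has 1 to 5 rows; each row shifts and turns the pose as measured when the row begins; what a row does not reach is not made up. A row lasts 1/10 s, in which the tool goes at most 50 mm and 8.59 degrees, less where a joint would pass 70% of its speed; a pose out of reach is approached as far as the arm can. A call is refused whole if a number of a shift passes 50 or a number of a turn 8.59, either way. A call with a gripper value outside its range is refused whole. The fingers move at their own pace and stop on an object; the grip force is fixed at half the most. Time passes only in rows, so rows that do not move let the fingers close. It gives the time, the measured TCP pose, the force and the opening at its end, in the units of the state.
- manip.observe(): the state, without advancing time (a new reading comes with each control period).
- manip.read_camera(name): name is "side" or "top"; returns a dict with "pixels" (400x640x3 uint8, red, green, blue), "vfov" (degrees; the focal length in pixels is half the picture's height over the tangent of half this angle, whatever the lens; pixels are square), "cx", "cy" (the principal point, pixels), "camera_from_world" (4x4, takes a point from world to camera coordinates). Camera axes: x right, y down, z forward; pixel columns grow to the right and rows downward; lengths in m; the calibration is good to about 2 mm. A picture is of the moment at which its call begins. There is no depth.
- manip.job_done(): hands the job in, once; it reports no verdict.
The state is a dict: "time_s": time; "joint_pos": joint angles; "joint_vel": joint speeds; "effort": joint torques, N m; "eef_pos": TCP position; "eef_rot": TCP orientation; "ft_force": force on the tool from outside, world axes, zero at the start; "torque": the same for the moment, N m; "opening": finger opening in m.
Only numpy, scipy, OpenCV 4.12 (cv2) and the standard library are available. Lean on these libraries where they do the work, as an engineer would, in place of code of your own. Each camera call takes 0.05 s, during which the arm holds its last target. There are 200 camera calls.

## Working session

There is one attempt and no reset: what is moved stays moved. The work goes in short steps, Python scripts to look and compute and a tool call to move; the robot and the scene stay as the last step left them, time stands still between calls to the robot, and variables do not carry over. Pictures are saved under pics/ and viewed, about 8 in all and at most 12, crops included, and the job is handed in when it is done.

Besides the shell and the picture viewer there is one more tool, called as name(argument=value, ...), one argument or row to a line, values as JSON. jog_arm: Moves the arm, as the interface text tells. Its arguments: {"type":"object","properties":{"targets":{"type":"array"}},"required":["targets"]}

```bash
mkdir -p pics
cat > h.py <<'E'
import numpy as np, cv2
from plant import manip
def cam(n,save=None):
    c=manip.read_camera(n)
    if save: cv2.imwrite('pics/'+save,c["pixels"][:,:,::-1])
    return c
def proj(c,p):
    f=200/np.tan(np.radians(c["vfov"])/2); T=np.array(c["camera_from_world"])
    q=T[:3,:3]@np.array(p,float)+T[:3,3]
    return np.array([c["cx"]+f*q[0]/q[2],c["cy"]+f*q[1]/q[2]])
def ray(c,uv,z):
    f=200/np.tan(np.radians(c["vfov"])/2); T=np.array(c["camera_from_world"]); R=T[:3,:3]
    o=-R.T@T[:3,3]; d=R.T@np.array([(uv[0]-c["cx"])/f,(uv[1]-c["cy"])/f,1])
    return o+d*(z-o[2])/d[2]
E
python3 - <<'E'
from h import *
for n in("top","side"):
    c=cam(n,n+"0.png"); print(n,{k:c[k] for k in c if k!="pixels"})
print(manip.observe())
E
```

```text
top {'vfov': 47.42119316032784, 'cx': 331.435188947544, 'cy': 190.93520107811818, 'camera_from_world': array([[-0.00946995, -0.99980032,  0.01759643, -0.01860813],
       [-0.98091445,  0.00587049, -0.19435119,  0.49423404],
       [ 0.19420908, -0.01910109, -0.98077417,  1.75775693],
       [ 0.        ,  0.        ,  0.        ,  1.        ]])}
side {'vfov': 50.675767461280266, 'cx': 320.13036621166975, 'cy': 201.68879570131074, 'camera_from_world': array([[-0.95376074, -0.29983215,  0.02100334,  0.45342925],
       [-0.16902744,  0.4772654 , -0.86234997,  0.21701384],
       [ 0.24853608, -0.82602568, -0.50587686,  1.19583605],
       [ 0.        ,  0.        ,  0.        ,  1.        ]])}
{'time_s': 0.1, 'joint_pos': array([-1.28407174e+00,  8.78953819e-02,  1.37207477e+00, -3.79880460e-05,
        1.68361662e+00, -1.03093244e-01]), 'joint_vel': array([ 0.00087886, -0.00337699, -0.00258294, -0.00021951, -0.0012698 ,
       -0.00041118]), 'effort': array([ 2.16382017e-03, -3.41252661e+01, -3.03301513e+01,  7.19698775e-02,
        3.04015295e-02, -1.13887118e-04]), 'eef_pos': array([ 0.20885778, -0.50826854,  0.20442781]), 'eef_rot': array([ 2.00825773,  0.39852974, -2.00870899]), 'ft_force': array([ 0.03252251,  0.71652609, -0.58182712]), 'torque': array([0.01533087, 0.01003502, 0.04963285]), 'opening': 0.093618160564642}
```

View pics/top0.png

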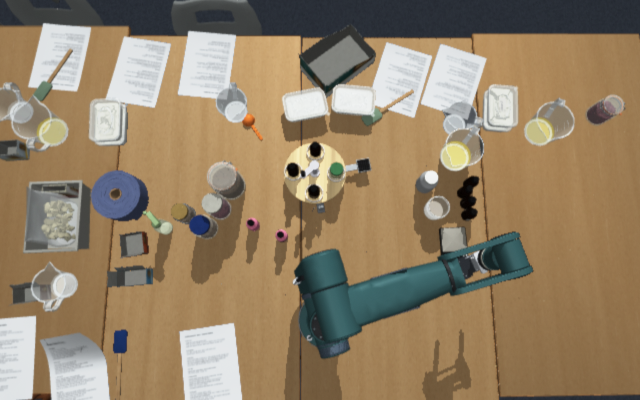

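View pics/side0.png

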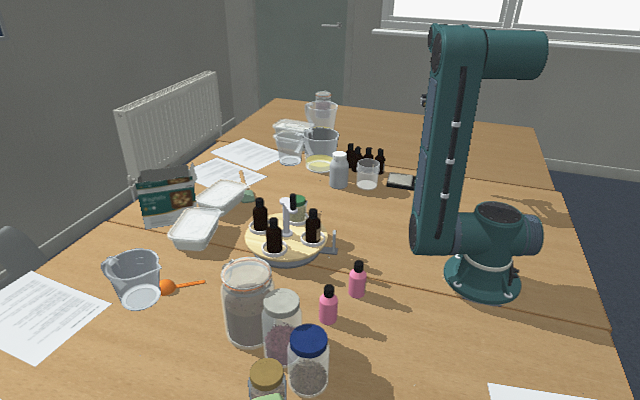

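The top view shows the carousel around (314,172), a green-lidded jar at (336,170), the pedal pad at (363,165) and the pointer at (321,208). I'll zoom in to locate them properly.

Run:
```python
import cv2
a=cv2.imread('pics/top0.png')[130:220,270:380]
b=cv2.imread('pics/side0.png')[180:275,230:350]
a=cv2.resize(a,None,fx=5,fy=5,interpolation=cv2.INTER_CUBIC)
cv2.imwrite('pics/crop0.png',a)
from h import *
c=cam("top")
img=c["pixels"]; hsv=cv2.cvtColor(img,cv2.COLOR_RGB2HSV)
# disc: plywood pale
sub=hsv[130:220,270:380]
m=((sub[...,2]>170)&(sub[...,1]>40)&(sub[...,1]<120)).astype(np.uint8)
n,l,s,ce=cv2.connectedComponentsWithStats(m)
for i in range(1,n):
    if s[i,4]>15: print('ply',s[i]+[270,130,0,0,0],ce[i]+[270,130])
ys,xs=np.nonzero(m); h=cv2.convexHull(np.c_[xs,ys].astype(np.int32)); 
m2=(l==1+np.argmax(s[1:,4])); ys,xs=np.nonzero(m2); h=cv2.convexHull(np.c_[xs,ys].astype(np.int32)); e=cv2.fitEllipse(h); print(e)
print(ray(c,np.array(e[0])+[270,130],.05))
g=((sub[...,0]>50)&(sub[...,0]<90)&(sub[...,1]>100)&(sub[...,2]>50)).astype(np.uint8)
n,l,s,ce=cv2.connectedComponentsWithStats(g)
for i in range(1,n):
    if s[i,4]>15: print('green',s[i],ce[i]+[270,130],ray(c,ce[i]+[270,130],.128))
print('pad',ray(c,(363,165.5),.042),'pointer',ray(c,(321,208),.082))
```

```text
ply [ 270  130  110   90 5437] [324.83667464 169.03218687]
ply [335 180  13  40 192] [341.57291667 198.28645833]
ply [292 216   7   4  18] [294.61111111 218.        ]Traceback (most recent call last):
  File "<stdin>", line 16, in <module>
cv2.error: OpenCV(4.12.0) /io/opencv/modules/imgproc/src/shapedescr.cpp:361: error: (-201:Incorrect size of input array) There should be at least 5 points to fit the ellipse in function 'fitEllipseNoDirect'
```

View pics/crop0.png

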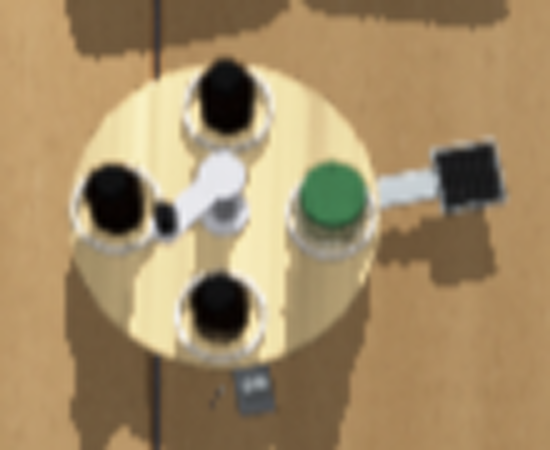

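The crop shows the disc spanning columns 68–378 and rows 62–367, with the grip at (165,217), pad at (468,178), lid at (332,195), hub at (222,175) and pointer at about (254,385).

Run:
```python
from h import *
c=cam("top")
P=lambda n,u,v,z: print(n,(lambda r:(r,))(ray(c,(270+u/5,130+v/5),z))[0].round(4))
P('disc',223,214.5,.05);P('hub',222,175,.169);P('pad',468,178,.042);P('grip_mid',164,219,.193);P('lid',332,195,.128)
P('ptr',254,383,.082);P('ptr_low',254,400,.06)
a=ray(c,(270+223/5,130+214.5/5),.05);p=ray(c,(270+468/5,130+178/5),.042)
print('pedal dir deg',np.degrees(np.arctan2(*(p-a)[1::-1])),np.linalg.norm((p-a)[:2]))
o=manip.observe()
from scipy.spatial.transform import Rotation as R
print(R.from_rotvec(o['eef_rot']).as_matrix().round(3))
```

```text
disc [0.5676 0.0441 0.05  ]
hub [0.5694 0.0426 0.169 ]
pad [ 0.5987 -0.1532  0.042 ]
grip_mid [0.5302 0.0848 0.193 ]
lid [ 0.5638 -0.0407  0.128 ]
ptr [0.426  0.0199 0.082 ]
ptr_low [0.4161 0.0201 0.06  ]
pedal dir deg -81.03966539094962 0.19979190270459396
[[-0.     0.38  -0.925]
 [ 0.001 -0.925 -0.38 ]
 [-1.    -0.001 -0.   ]]
```

Axis is about (0.568, 0.0435), the stand is yawed about +9°, and the jar is at about −93° and needs to reach −171°, so the carousel turns about −78° (clockwise). First I'll move above the pedal pad with the gripper closed and the jaw line tangential.

jog_arm(
  targets=[
    {"tx": 20,"ty": 15,"tz": 20,"yaw": 8,"claw": 0},
    {"tx": 38,"ty": 34,"tz": 10,"yaw": 8,"claw": 0},
    {"tx": 38,"ty": 34,"tz": 0,"yaw": 8,"claw": 0},
    {"tx": 38,"ty": 34,"tz": 0,"yaw": 8,"claw": 0},
    {"tx": 38,"ty": 34,"tz": 0,"yaw": 8,"claw": 0},
  ],
)

```text
time_s: 0.7
eef_pos: [0.3775, -0.3587, 0.2328]
eef_rot: [1.544, 0.953, -1.55]
ft_force: [0.6, -1.3, -0.3]
opening: 0.0576
```

jog_arm(
  targets=[
    {"tx": 38,"ty": 34,"tz": 0,"yaw": 8,"claw": 0},
    {"tx": 38,"ty": 34,"tz": 0,"yaw": 8,"claw": 0},
    {"tx": 38,"ty": 34,"tz": 0,"yaw": 8,"claw": 0},
    {"tx": 30,"ty": 30,"tz": 0,"yaw": 6,"claw": 0},
    {"tx": 10,"ty": 10,"tz": 0,"yaw": 0,"claw": 0},
  ],
)

```text
time_s: 1.2
eef_pos: [0.5321, -0.2123, 0.2317]
eef_rot: [1.145, 1.251, -1.151]
ft_force: [-0.4, -0.5, -0.6]
opening: 0.0176
```

jog_arm(
  targets=[
    {"tx": 30,"ty": 24,"tz": -40,"yaw": 8,"claw": 0},
    {"tx": 30,"ty": 24,"tz": -40,"yaw": 8,"claw": 0},
    {"tx": 12,"ty": 8,"tz": -40,"yaw": 4,"claw": 0},
    {"tx": 4,"ty": 3,"tz": -30,"yaw": 0,"claw": 0},
    {"tx": 0,"ty": 0,"tz": 0,"yaw": 0,"claw": 0},
  ],
)

```text
time_s: 1.7
eef_pos: [0.6043, -0.157, 0.086]
eef_rot: [0.874, 1.384, -0.882]
ft_force: [-0.8, -0.1, -0.7]
opening: 0.0005
```

Run:
```python
from h import *
from scipy.spatial.transform import Rotation as R
o=manip.observe();print(o['time_s'],o['eef_pos'],o['ft_force'],o['opening']);m=R.from_rotvec(o['eef_rot']).as_matrix();print(np.degrees(np.arctan2(m[1,1],m[0,1])))
a=cam("top")["pixels"][130:220,270:390];b=cam("side")["pixels"][150:280,220:380]
cv2.imwrite('pics/p1.png',np.hstack([cv2.resize(a,(400,300)),cv2.resize(b,(369,300))])[:,:,::-1])
```

```text
1.7 [ 0.60426812 -0.15697643  0.08599897] [-0.81366837 -0.13445953 -0.65353262] 0.0005136434258264266
25.276017496559536
```

View pics/p1.png

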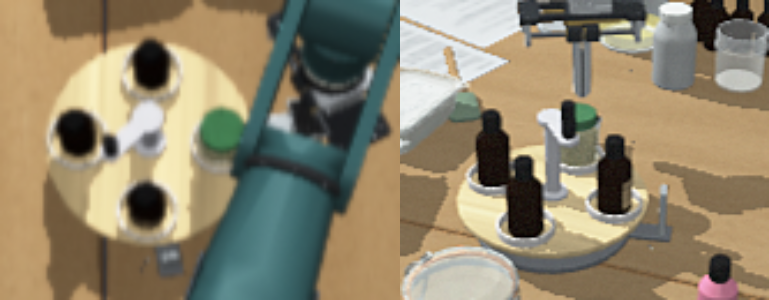

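The closed fingers are over the pad area and clear of the jar, but the yaw is 25° and should be 9°. I'll correct that and come down.

jog_arm(
  targets=[
    {"tx": -2,"ty": -3,"tz": 0,"yaw": -8,"claw": 0},
    {"tx": -1,"ty": -1,"tz": -15,"yaw": -6,"claw": 0},
    {"tx": 0,"ty": 0,"tz": -15,"yaw": 0,"claw": 0},
    {"tx": 0,"ty": 0,"tz": -5,"yaw": 0,"claw": 0},
    {"tx": 0,"ty": 0,"tz": -5,"yaw": 0,"claw": 0},
  ],
)

```text
time_s: 2.3
eef_pos: [0.6089, -0.1698, 0.0653]
eef_rot: [1.069, 1.256, -1.066]
ft_force: [0.7, -0.4, -0.4]
opening: 0.0004
```

jog_arm(
  targets=[
    {"tx": -7,"ty": 9,"tz": 0,"yaw": 5,"claw": 0},
    {"tx": 0,"ty": 0,"tz": 0,"yaw": 0,"claw": 0},
    {"tx": 0,"ty": 0,"tz": -5,"yaw": 0,"claw": 0},
    {"tx": 0,"ty": 0,"tz": 0,"yaw": 0,"claw": 0},
  ],
)

```text
time_s: 2.7
eef_pos: [0.6027, -0.1621, 0.0615]
eef_rot: [1.004, 1.288, -0.998]
ft_force: [0.2, -0.4, 0.3]
opening: 0.0005
```

jog_arm(
  targets=[
    {"tx": -2,"ty": 3,"tz": -10,"claw": 0},
    {"tx": 0,"ty": 0,"tz": -8,"claw": 0},
    {"tx": 0,"ty": 0,"tz": -6,"claw": 0},
    {"tx": 0,"ty": 0,"tz": -6,"claw": 0},
    {"tx": 0,"ty": 0,"tz": -5,"claw": 0},
  ],
)

```text
validation failed for argument at $.ta...
```

jog_arm(
  targets=[
    {"tx": -2,"ty": 3,"tz": -10,"yaw": 0,"claw": 0},
    {"tx": 0,"ty": 0,"tz": -8,"yaw": 0,"claw": 0},
    {"tx": 0,"ty": 0,"tz": -6,"yaw": 0,"claw": 0},
    {"tx": 0,"ty": 0,"tz": -6,"yaw": 0,"claw": 0},
    {"tx": 0,"ty": 0,"tz": -5,"yaw": 0,"claw": 0},
  ],
)

```text
time_s: 3.2
eef_pos: [0.602, -0.1605, 0.0252]
eef_rot: [1.004, 1.283, -0.999]
ft_force: [0.5, 0.6, -0.1]
opening: 0.0005
```

jog_arm(
  targets=[
    {"tx": 0,"ty": 0,"tz": -4,"yaw": 0,"claw": 0},
    {"tx": 0,"ty": 0,"tz": -3,"yaw": 0,"claw": 0},
    {"tx": 0,"ty": 0,"tz": -2,"yaw": 0,"claw": 0},
  ],
)

```text
time_s: 3.5
eef_pos: [0.6019, -0.1602, 0.0187]
eef_rot: [1.005, 1.284, -0.999]
ft_force: [-5.5, 0.7, 12.3]
opening: 0.0006
```

The fingers meet a hard stop at z = 18.7 mm with 12 N, so the pedal is down. I'll lift off and go above the grip.

jog_arm(
  targets=[
    {"tx": 0,"ty": 0,"tz": 30,"yaw": 0,"claw": 0},
    {"tx": 0,"ty": 0,"tz": 50,"yaw": 0,"claw": 0},
    {"tx": 0,"ty": 0,"tz": 50,"yaw": 0,"claw": 0},
    {"tx": 0,"ty": 0,"tz": 50,"yaw": 0,"claw": 0},
    {"tx": 0,"ty": 0,"tz": 50,"yaw": 0,"claw": 0},
  ],
)

```text
time_s: 4.0
eef_pos: [0.5937, -0.1563, 0.2423]
eef_rot: [1.003, 1.31, -1.007]
ft_force: [1.1, -1.1, -0.6]
opening: 0.0005
```

jog_arm(
  targets=[
    {"tx": 0,"ty": 0,"tz": 30,"yaw": 0,"claw": 0},
    {"tx": 0,"ty": 0,"tz": 0,"yaw": 0,"claw": 0},
  ],
)

```text
time_s: 4.2
eef_pos: [0.5963, -0.1568, 0.2833]
eef_rot: [1.005, 1.294, -1.0]
ft_force: [0.5, -0.6, 0.8]
opening: 0.0007
```

Run:
```python
from h import *
o=manip.observe();print(o['time_s'],o['eef_pos'],o['ft_force'])
c=cam("top","t2.png");a=c["pixels"][130:220,270:390];b=cam("side","s2.png")["pixels"][150:280,220:380]
cv2.imwrite('pics/p2.png',np.hstack([cv2.resize(a,(400,300)),cv2.resize(b,(369,300))])[:,:,::-1])
```

```text
4.2 [ 0.59625555 -0.15683363  0.28328681] [ 0.45051988 -0.63293724  0.79604887]
```

View pics/p2.png

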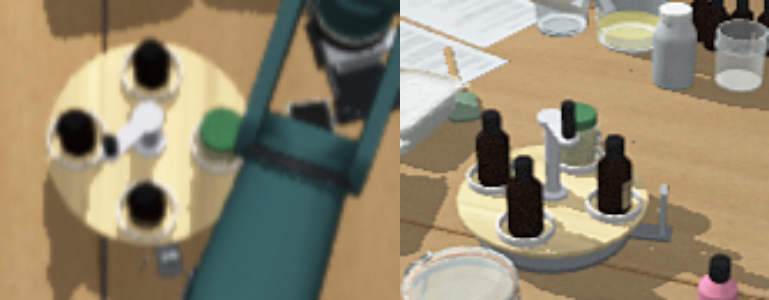

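jog_arm(
  targets=[
    {"tx": -8,"ty": 35,"tz": 0,"yaw": 0,"claw": 1},
    {"tx": -14,"ty": 45,"tz": 0,"yaw": 0,"claw": 1},
    {"tx": -14,"ty": 45,"tz": 0,"yaw": 0,"claw": 1},
    {"tx": -14,"ty": 45,"tz": 0,"yaw": 0,"claw": 1},
    {"tx": -10,"ty": 35,"tz": 0,"yaw": 0,"claw": 1},
  ],
)

```text
time_s: 4.8
eef_pos: [0.5278, 0.0504, 0.2573]
eef_rot: [1.003, 1.325, -1.028]
ft_force: [-0.2, 0.1, 0.5]
opening: 0.0372
```

Run:
```python
from h import *
o=manip.observe();print(o['time_s'],o['eef_pos'],o['ft_force'],o['opening'])
c=cam("top","t3.png");s=cam("side","s3.png")
# grip: triangulate mid (blob centre in the side view by darkness)
g=cv2.imread('pics/s2.png').max(2)[188:212,284:302]; 
n,l,st,ce=cv2.connectedComponentsWithStats((g<60).astype(np.uint8))
for i in range(1,n):
  if st[i,4]>20: print(st[i],ce[i]+[284,188])
g2=cv2.imread('pics/t2.png').max(2)[166:180,299:308]
n,l,st2,ce2=cv2.connectedComponentsWithStats((g2<70).astype(np.uint8))
for i in range(1,n):
  if st2[i,4]>5: print(st2[i],ce2[i]+[299,166], ray(c,ce2[i]+[299,166],.195))
for p in((.530,.085),(.530,.080),(.525,.085)): print(p,proj(s,[*p,.193]),proj(c,[*p,.193]))
a=c["pixels"][130:220,270:390];b=s["pixels"][150:280,220:380]
cv2.imwrite('pics/p3.png',np.hstack([cv2.resize(a,(400,300)),cv2.resize(b,(369,300))])[:,:,::-1])
```

```text
4.8 [0.52783137 0.05041322 0.25726654] [-0.18954257  0.13536357  0.46336666] 0.037216063321145076
[ 6  6  7 16 93] [292.66666667 201.47311828]
[ 2  5  4  6 18] [302.5        173.33333333] [0.53145845 0.08579767 0.195     ]
(0.53, 0.085) [293.36232312 202.2581711 ] [302.74101331 173.84607485]
(0.53, 0.08) [294.00138761 201.39010887] [304.10591286 173.83904763]
(0.525, 0.085) [295.07232199 202.56692011] [302.73723752 175.17449278]
```

View pics/p3.png

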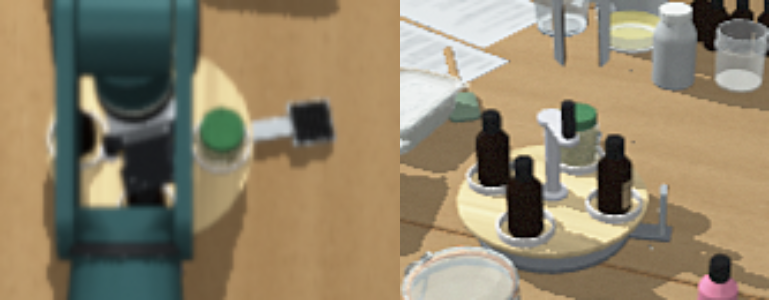

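jog_arm(
  targets=[
    {"tx": 3,"ty": 26,"tz": 5,"yaw": 0,"claw": 1},
    {"tx": 1,"ty": 5,"tz": 0,"yaw": 0,"claw": 1},
    {"tx": 0,"ty": 0,"tz": 0,"yaw": 0,"claw": 1},
  ],
)

```text
time_s: 5.2
eef_pos: [0.5293, 0.0828, 0.2544]
eef_rot: [0.992, 1.337, -1.033]
ft_force: [-0.1, -0.0, -0.1]
opening: 0.069
```

Run:
```python
from h import *
o=manip.observe();print(o['time_s'],o['eef_pos'],o['opening'])
T=cv2.imread('pics/t3.png').max(2); 
import json
c=cam("top")
for n in('top0','t3'):
  g=cv2.imread(f'pics/{n}.png').max(2)[155:178,354:374]
  k,l,st,ce=cv2.connectedComponentsWithStats((g<70).astype(np.uint8)); i=1+np.argmax(st[1:,4]); print(n,st[i],ce[i]+[354,155])
print(proj(c,(.599,-.154,.042)),proj(c,(.599,-.154,.019)))
```

```text
5.2 [0.52931554 0.08281657 0.25443879] 0.06902736127425468
top0 [  3   4  13  13 121] [363.30578512 164.68595041]
t3 [  4   6  12  12 112] [363.21428571 166.23214286]
[363.78809003 165.53450512] [363.29620727 166.93818143]
```

The pad has shifted by 1.55 px against 1.4 px expected for a full stroke, so the pedal stayed down. Now I'll come down over the grip.

jog_arm(
  targets=[
    {"tx": 2,"ty": 2,"tz": -20,"yaw": 0,"claw": 1},
    {"tx": 0,"ty": 0,"tz": -20,"yaw": 0,"claw": 1},
    {"tx": 0,"ty": 0,"tz": -20,"yaw": 0,"claw": 1},
    {"tx": 0,"ty": 0,"tz": -8,"yaw": 0,"claw": 1},
    {"tx": 0,"ty": 0,"tz": 0,"yaw": 0,"claw": 1},
  ],
)

```text
time_s: 5.75
eef_pos: [0.5312, 0.0774, 0.1806]
eef_rot: [0.994, 1.336, -1.045]
ft_force: [0.5, 0.2, 0.7]
opening: 0.0944
```

jog_arm(
  targets=[
    {"tx": 0,"ty": 7,"tz": 0,"yaw": 0,"claw": 1},
    {"tx": 0,"ty": 0,"tz": 0,"yaw": 0,"claw": 1},
  ],
)

```text
time_s: 5.95
eef_pos: [0.5318, 0.0837, 0.1814]
eef_rot: [0.996, 1.334, -1.046]
ft_force: [0.5, 0.9, -0.2]
opening: 0.0938
```

Run:
```python
from h import *
o=manip.observe();print(o['eef_pos'],o['ft_force'])
b=cam("side","s4.png")["pixels"][150:280,220:380]
cv2.imwrite('pics/p4.png',cv2.resize(b,(640,520))[:,:,::-1])
```

```text
[0.53182746 0.08368505 0.18138029] [ 0.48305502  0.9034466  -0.17143173]
```

View pics/p4.png

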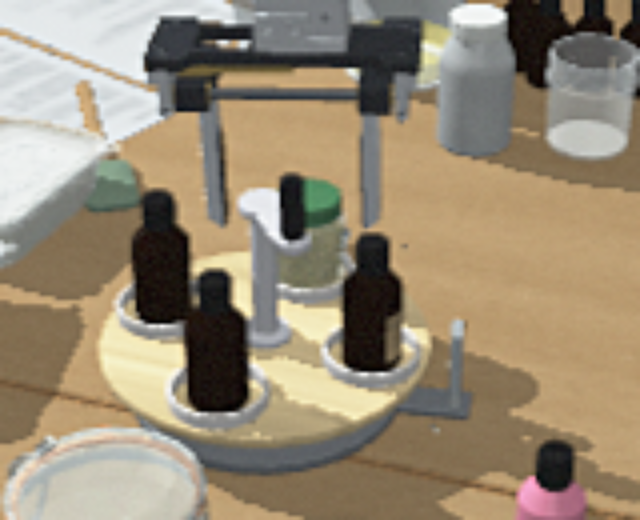

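The grip stands between the two fingers at (291,207), so I'll close.

jog_arm(
  targets=[
    {"tx": 0,"ty": 1,"tz": 0,"yaw": 0,"claw": 0},
    {"tx": 0,"ty": 0,"tz": 0,"yaw": 0,"claw": 0},
    {"tx": 0,"ty": 0,"tz": 0,"yaw": 0,"claw": 0},
    {"tx": 0,"ty": 0,"tz": 0,"yaw": 0,"claw": 0},
    {"tx": 0,"ty": 0,"tz": 0,"yaw": 0,"claw": 0},
  ],
)

```text
time_s: 6.5
eef_pos: [0.5334, 0.0849, 0.1847]
eef_rot: [0.998, 1.329, -1.041]
ft_force: [0.3, 0.4, -0.1]
opening: 0.0576
```

jog_arm(
  targets=[
    {"tx": 0,"ty": 0,"tz": 0,"yaw": 0,"claw": 0},
    {"tx": 0,"ty": 0,"tz": 0,"yaw": 0,"claw": 0},
    {"tx": 0,"ty": 0,"tz": 0,"yaw": 0,"claw": 0},
    {"tx": 0,"ty": 0,"tz": 0,"yaw": 0,"claw": 0},
    {"tx": 0,"ty": 0,"tz": 0,"yaw": 0,"claw": 0},
  ],
)

```text
time_s: 7.0
eef_pos: [0.5334, 0.0849, 0.1846]
eef_rot: [0.998, 1.329, -1.041]
ft_force: [2.9, 0.8, -0.9]
opening: 0.0179
```

Gripped, with the opening at 17.9 mm, which matches the 18 mm grip. Now I'll turn clockwise along the 56 mm arc.

jog_arm(
  targets=[
    {"tx": 3,"ty": 3,"tz": 0,"yaw": 0,"claw": 0},
    {"tx": 5,"ty": 4,"tz": 0,"yaw": 0,"claw": 0},
    {"tx": 5,"ty": 3,"tz": 0,"yaw": 0,"claw": 0},
  ],
)

```text
time_s: 7.3
eef_pos: [0.5467, 0.0941, 0.1846]
eef_rot: [0.997, 1.328, -1.044]
ft_force: [0.2, -0.6, -0.1]
opening: 0.0174
```

jog_arm(
  targets=[
    {"tx": 6,"ty": 2,"tz": 0,"yaw": 0,"claw": 0},
    {"tx": 6,"ty": 1,"tz": 0,"yaw": 0,"claw": 0},
    {"tx": 6,"ty": 0,"tz": 0,"yaw": 0,"claw": 0},
    {"tx": 6,"ty": -1,"tz": 0,"yaw": 0,"claw": 0},
  ],
)

```text
time_s: 7.7
eef_pos: [0.5728, 0.0998, 0.1846]
eef_rot: [0.999, 1.332, -1.039]
ft_force: [-1.2, 2.4, 0.7]
opening: 0.0171
```

jog_arm(
  targets=[
    {"tx": 6,"ty": -1,"tz": 0,"yaw": 0,"claw": 0},
    {"tx": 6,"ty": -2,"tz": 0,"yaw": 0,"claw": 0},
    {"tx": 5,"ty": -2,"tz": 0,"yaw": 0,"claw": 0},
    {"tx": 3,"ty": -2,"tz": 0,"yaw": 0,"claw": 0},
    {"tx": 0,"ty": 0,"tz": 0,"yaw": 0,"claw": 0},
  ],
)

```text
time_s: 8.2
eef_pos: [0.5976, 0.0934, 0.1846]
eef_rot: [1.002, 1.33, -1.034]
ft_force: [1.9, 0.4, -1.3]
opening: 0.0174
```

Run:
```python
from h import *
o=manip.observe();print(o['time_s'],o['eef_pos'],o['ft_force'],o['opening'])
c=cam("top","t5.png");s=cam("side","s5.png")
a=c["pixels"][130:220,270:390];b=s["pixels"][150:280,220:380]
cv2.imwrite('pics/p5.png',np.hstack([cv2.resize(a,(400,300)),cv2.resize(b,(369,300))])[:,:,::-1])
for n,q in(('top',c),('side',s)):
    h=cv2.cvtColor(q["pixels"],cv2.COLOR_RGB2HSV); m=((h[...,0]>50)&(h[...,0]<80)&(h[...,1]>120)&(h[...,2]>50)).astype(np.uint8)
    k,l,st,ce=cv2.connectedComponentsWithStats(m)
    for i in range(1,k):
        if st[i,4]>25 and 220<ce[i][0]<390 and 130<ce[i][1]<280: print(n,st[i],ce[i],ray(q,ce[i],.126))
```

```text
8.2 [0.59763736 0.09344356 0.18461596] [ 1.93509248  0.4059752  -1.28054156] 0.017359112676446464
```

View pics/p5.png

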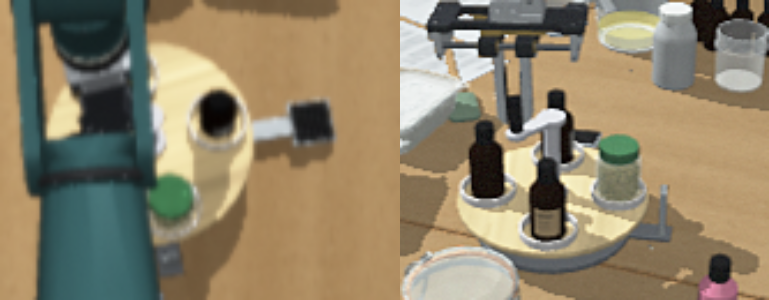

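The jar is near the pointer (lid at about (618,150) in the side crop). I'll measure the lid and pointer in the saved side image.

```bash
cat > lid.py <<'E'
from h import *
def lid(q,n):
    h=cv2.cvtColor(q["pixels"],cv2.COLOR_RGB2HSV); m=((h[...,0]>45)&(h[...,0]<90)&(h[...,1]>110)).astype(np.uint8)
    k,l,st,ce=cv2.connectedComponentsWithStats(m)
    for i in range(1,k):
        if st[i,4]>60 and 240<ce[i][0]<350 and 140<ce[i][1]<280:
            r=ray(q,ce[i],.124 if n=='side' else .128); d=r-[.568,.0435,0]
            print(n,st[i],ce[i],r.round(4),'ang',np.degrees(np.arctan2(d[1],d[0])).round(1),'r',np.hypot(*d[:2]).round(4))
E
python3 - <<'E'
from lid import *
c=cam("top");s=cam("side")
lid(c,'top');lid(s,'side')
s0=dict(s);s0["pixels"]=cv2.imread('pics/side0.png')[:,:,::-1].copy();lid(s0,'side')
c0=dict(c);c0["pixels"]=cv2.imread('pics/top0.png')[:,:,::-1].copy();lid(c0,'top')
# pointer tip expected for stand yaw 7..11 deg
for y in(7,9,11):
  t=np.radians(180+y);p=np.array([.568+.145*np.cos(t),.0435+.145*np.sin(t)]);print(y,proj(s,[*p,.082]),proj(s,[*p,.03]),proj(c,[*p,.082]))
  j=[.568+.085*np.cos(t),.0435+.085*np.sin(t)];print('  lid',proj(s,[*j,.128]),proj(c,[*j,.128]))
a=s["pixels"][195:260,290:350];b=c["pixels"][180:220,290:340]
cv2.imwrite('pics/p6.png',np.hstack([cv2.resize(a,(415,450),interpolation=2),cv2.resize(b,(384,450),interpolation=2)])[:,:,::-1])
E
```

```text
top [316 184  11  11 104] [320.92307692 188.78846154] [0.4869 0.0189 0.128 ] ang -163.1 r 0.0848
top [331 164  11  11 100] [336.1  168.79] [ 0.5646 -0.0396  0.128 ] ang -92.3 r 0.0831
7 [334.7741509  231.34335156] [334.10481421 245.70251633] [319.26754108 207.10398629]
  lid [314.92275959 215.73564201] [317.16537339 189.6548251 ]
9 [335.00572049 230.38691578] [334.33385956 244.71708142] [320.56437584 206.91540234]
  lid [315.10125417 215.19971425] [317.94063687 189.54348982]
11 [335.17626705 229.43112009] [334.5031705  243.73223927] [321.85347147 206.68231848]
  lid [315.2438641 214.6625809] [318.71139253 189.4057398 ]
```

View pics/p6.png

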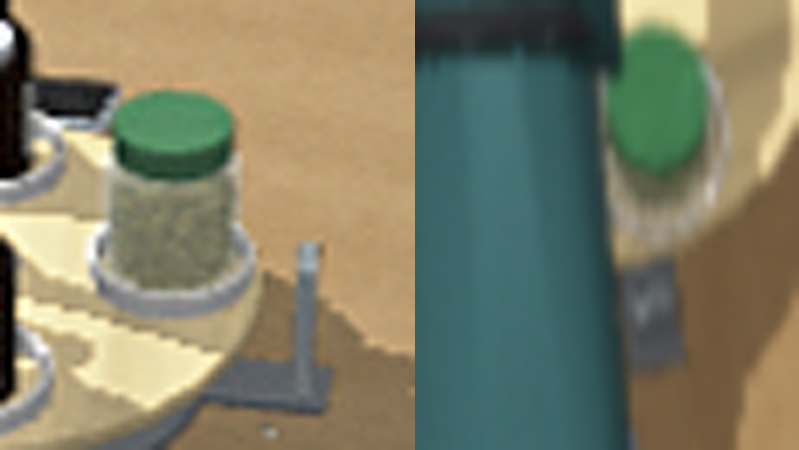

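The pointer fits a stand yaw of 9° exactly, at (334.5,230.4) in the side view. The lid is at −163.1°, so about 8° more is needed, roughly +6.5, −4.5 mm.

jog_arm(
  targets=[
    {"tx": 3,"ty": -2,"tz": 0,"yaw": 0,"claw": 0},
    {"tx": 3,"ty": -2,"tz": 0,"yaw": 0,"claw": 0},
    {"tx": 0,"ty": 0,"tz": 0,"yaw": 0,"claw": 0},
    {"tx": 0,"ty": 0,"tz": 0,"yaw": 0,"claw": 0},
  ],
)

```text
time_s: 8.8
eef_pos: [0.6022, 0.0907, 0.1846]
eef_rot: [1.001, 1.334, -1.033]
ft_force: [1.0, 3.5, 0.0]
opening: 0.0174
```

Run:
```python
from lid import *
o=manip.observe();print(o['time_s'],o['eef_pos'],o['ft_force'],o['opening'])
c=cam("top");s=cam("side");lid(c,'top')
for n,q,bx in(('top',c,(305,180,335,200)),('side',s,(300,200,330,222))):
    x0,y0,x1,y1=bx;h=cv2.cvtColor(q["pixels"],cv2.COLOR_RGB2HSV)[y0:y1,x0:x1];print(n);m=((h[...,0]>45)&(h[...,0]<90)&(h[...,1]>110))
    m&=(h[...,2]>95) if n=='side' else True
    ys,xs=np.nonzero(m)
    if len(xs): print(xs.min()+x0,xs.max()+x0,ys.min()+y0,ys.max()+y0,xs.mean()+x0,ys.mean()+y0,len(xs),ray(q,(xs.mean()+x0,ys.mean()+y0),.128))
a=s["pixels"][150:280,220:380];b=c["pixels"][130:220,270:390]
cv2.imwrite('pics/p7.png',np.hstack([cv2.resize(b,(380,450),interpolation=2),cv2.resize(a,(415,450),interpolation=2)])[:,:,::-1])
```

```text
8.8 [0.6021634  0.0907267  0.18461196] [1.00554827 3.5044243  0.02473454] 0.01741191572955889
top [314 184  11  11 104] [318.80769231 189.01923077] [0.4861 0.0269 0.128 ] ang -168.6 r 0.0836
top
314 324 184 194 318.8076923076923 189.01923076923077 104 [0.48605403 0.02691031 0.128     ]
side
307 322 211 216 315.22222222222223 212.61111111111111 18 [0.48811646 0.01656103 0.128     ]
```

View pics/p7.png

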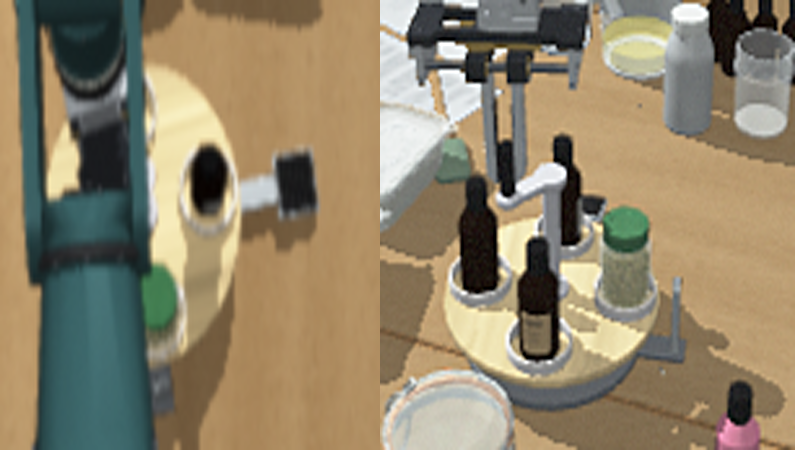

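About 2.5° short, so one more small nudge.

jog_arm(
  targets=[
    {"tx": 2,"ty": -2,"tz": 0,"yaw": 0,"claw": 0},
    {"tx": 0.5,"ty": -0.5,"tz": 0,"yaw": 0,"claw": 0},
    {"tx": 0,"ty": 0,"tz": 0,"yaw": 0,"claw": 0},
    {"tx": 0,"ty": 0,"tz": 0,"yaw": 0,"claw": 0},
  ],
)

```text
time_s: 9.3
eef_pos: [0.605, 0.0888, 0.1846]
eef_rot: [1.002, 1.335, -1.031]
ft_force: [1.6, 3.5, -0.2]
opening: 0.0173
```

```bash
cat > chk.py <<'E'
from lid import *
o=manip.observe();print(o['time_s'],o['eef_pos'],o['ft_force'],o['opening'])
c=cam("top");s=cam("side");lid(c,'top')
# bottle on pedal side: cap top in top view, z=.154 ; exposes the turntable angle independently
g=c["pixels"].max(2)[155:185,324:350];k,l,st,ce=cv2.connectedComponentsWithStats((g<60).astype(np.uint8));i=1+np.argmax(st[1:,4]);print('bottle',st[i],ce[i]+[324,155])
for y in(6,9,12):
  t=np.radians(y-90);p=[.568+.085*np.cos(t),.0435+.085*np.sin(t)];print(y,proj(c,[*p,.154]),proj(c,[*p,.1]))
t=np.radians(189);p=[.568+.085*np.cos(t),.0435+.085*np.sin(t)]
# jar body/lid column centre in side view, expected
h=cv2.cvtColor(s["pixels"],cv2.COLOR_RGB2HSV)[200:228,295:332];m=((h[...,0]>45)&(h[...,0]<90)&(h[...,1]>110));ys,xs=np.nonzero(m)
print('side lid',xs.mean()+295,ys.mean()+200,len(xs),'expected x',proj(s,[*p,.128]),proj(s,[*p,.112]))
a=s["pixels"][195:260,290:350];b=c["pixels"][155:220,290:350]
cv2.imwrite('pics/p8.png',np.hstack([cv2.resize(a,(390,422),interpolation=2),cv2.resize(b,(390,422),interpolation=2)])[:,:,::-1])
E
python3 chk.py
```

```text
9.3 [0.60495435 0.08879563 0.18462923] [ 1.58655939  3.5310684  -0.23095815] 0.017276191285045525
top [314 184  10  12  86] [318.34883721 189.44186047] [0.4844 0.0287 0.128 ] ang -169.9 r 0.0849
bottle [  7   6  11  13 107] [335.40186916 166.5046729 ]
6 [336.64300907 163.97249159] [336.24327717 167.47445634]
9 [336.47566902 162.84108365] [336.08112546 166.37516825]
12 [336.24774882 161.72040867] [335.86019453 165.28628517]
side lid 312.7307692307692 217.07692307692307 26 expected x [315.10125417 215.19971425] [315.01925021 219.83181265]
```

View pics/p8.png

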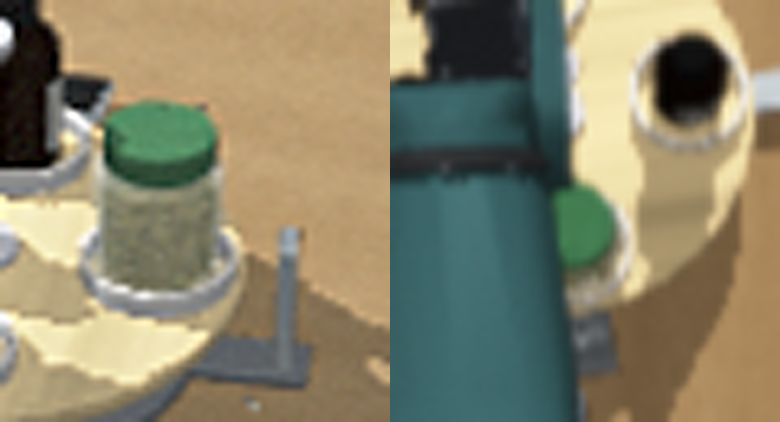

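The lid-top centre in the side view is about (314.7,214.7), against (315.1,215.2) expected. The bottle ring in the top view and the crank geometry both put the jar within about 1.5° of the pointer line, so I'm handing in with the grip held.

```bash
python3 -c "
from plant import manip
print(manip.job_done()); o=manip.observe(); print(o['time_s'],o['eef_pos'],o['opening'])"
```

```text
the job is handed in; nothing more can be done
None
the job is handed in; nothing more can be done
```

I pressed the brake pedal to its stop and it stayed down. Then I gripped the crank and turned the carousel about 79° clockwise, bringing the squat jar behind the pointer. I handed in at about 9.4 s with the grip still closed; no verdict was reported.

- **Pedal:** the fingers met a firm stop at 18.7 mm with about 12 N. Afterwards the pad had shifted 1.55 px in the top view, against 1.4 px expected for a full stroke.
- **Jar position (target −171°):**
  - The grip position puts the jar at about −171.7°.
  - The ring of the bottle well beside the pedal puts it at about −172.4°.
  - The lid in the top view reads −169.9°, but the arm partly hides it there, so that figure is biased.
  - In the side view I read the lid by eye within about 0.5 px of where it should be. The colour mask there disagreed, but it caught only 26 pixels, so I discounted it.
  - Overall the jar should be within about 1.5° of square.
- **Crank grip:** it was held at 17.3 mm opening with a side force of about 4 N. The largest force I saw at the end of any move was about 13 N, pressing the pedal.
- **Surroundings:** the jar and the bottles I could see were standing in their wells, and nothing nearby in the pictures looked disturbed. I did not measure the bystanders separately.

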